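# Load the press's bushing magazine and lock its bayonet cap

### The job

Load the two red bushings, one after the other, into the clear spring-loaded magazine tube on the blue stand. Then close the tube with the orange-handled bayonet cap: line its two lugs up with the two slots in the yellow collar, push it straight down against the spring, and twist it clockwise (seen from above) as far as it goes, so that it stays locked down when you let go. Leave the black bushing and the other things on the bench where they are.

Things in the scene. Friction and masses are not known exactly. Their poses are not given: they have to be found in the camera images.
- mag: The magazine, fixed to the bench; origin under its middle, z up. Blue square foot plate 120 x 120 x 10 mm, two thin blue struts up its sides (along y), an upright clear tube (bore 39 mm, outside 48 mm) and on top a blue collar, 68 mm diameter, with a yellow lip, 129 mm above the bench. Its x axis is the direction of the cap's lugs when locked.
- mag_mouth (a point): Centre of the magazine's mouth, level with the top of the yellow lip; axes as mag. The lip is 6 mm thick, its round opening 40 mm; two opposite slots in it, about 60 degrees wide, reach out to 59 mm across. The slots' centre line is +65 degrees (anticlockwise from above) from x. From there the lugs turn 65 degrees clockwise under the lip to hard stops, where they lie along x.
- mag_groove (a point): Centre of the groove's floor, 17 mm below the mouth, where the 39 mm bore begins. The groove under the lip is 11 mm high and 59 mm across; the lugs turn in it. There are also stops just anticlockwise of the slots.
- foot (a joint): Sinking (m) of the sprung steel foot in the tube, 0 when empty: its top is then 99 mm below the mouth. Spring 700 N/m, travel 19 mm; each bushing sinks it a little over 1 mm. With two bushings in, the stack's top rests about 22 mm below the mouth.
- cap_grip (a point): Centre of the cap's orange bar grip, 54 mm above the cap's underside; the cap (120 g) stands on its plug on the bench. Bar 14 mm thick (y), 46 mm long (x), from 40 to 68 mm up; x runs along bar and lugs, half a turn makes no difference. Locked, this point is 22 mm above the mouth (spring holds the lugs up against the lip with about 7 N); on the way in the plug meets the bushings at about 32 mm.
- cap_lugs (a point): Centre of the cap's two brass lugs, 31 mm below the grip's centre. They stick out on opposite sides of the round aluminium hub (34 mm diameter) along x: 52 mm across the tips, 14 mm wide, 6 mm high. Below them the plug, 33 to 34 mm diameter, reaches down another 20 mm and is chamfered at its foot. When the grip's centre is 17 mm above the mouth the lugs touch the groove's floor.
- red1_center (a point): Red bushing standing on end on the bench: a plain cylinder, 34 mm diameter, 40 mm tall, ends bevelled 2 mm, about 90 g, small steel eye on its upper face; either end may go in first. The point is its centre, 20 mm above its underside; z is its axis.
- red2_center (a point): The other red bushing standing on end on the bench: a plain cylinder, 34 mm diameter, 40 mm tall, ends bevelled 2 mm, about 90 g, small steel eye on its upper face; either end may go in first. The point is its centre, 20 mm above its underside; z is its axis.
- black_center (a point): Black bushing standing on end on the bench: a plain cylinder, 34 mm diameter, 40 mm tall, ends bevelled 2 mm, about 90 g, small steel eye on its upper face; either end may go in first. The point is its centre, 20 mm above its underside; z is its axis. To be left alone.
- wrench: Steel wrench lying on the bench, origin under its middle; to be left alone.
- bearing: Steel bearing ring, 52 mm diameter, 24 mm hole, 15 mm tall, origin at the centre of its underside; to be left alone.
- tin: Grease tin with a blue label, 72 mm diameter, 70 mm tall, origin at the centre of its underside; to be left alone.
- mug: White mug, 80 mm diameter, 90 mm tall, origin at the centre of its underside; to be left alone.
- driver: Screwdriver lying on the bench, origin under its middle; to be left alone.
Mind the look-alikes: they are no part of the job. Leave any brown or green look-alike of the part that bears red1_center alone.

How it is judged:
By the outcome, as a careful person would: the job done as asked, in the order asked, and still so for the second after the job is handed in, with the robot touching nothing.
It also fails if it takes over 72 s, if anything falls off the work surface, if the arm or the gripper's body presses on something with over 40 N, if the wrist force passes 120 N, or if a joint passes its speed limit or range.

### The arm

A 6-joint arm with a two-finger parallel gripper is mounted at the origin on the work surface. World frame = base frame: x ahead of the robot, y to its left, z up, the work surface at z = 0. Lengths are in m, angles in degrees, forces in N, time in s.
With the tool pointing down it reaches from about 0.325 to 0.9 m from the base axis. Payload 6.1 kg.
Tool frame: the origin (TCP) lies between the finger pads; the fingertips stand 19 mm ahead of it and the grasp point (between the pads) is the TCP (ctrl.tcp_to_tips is the distance from the TCP to the fingertips, in m); z points along the fingers, y is the direction in which the jaws open and shut (so a half turn about z gives the same grasp; the last joint's range is limited). The gripper opens to 87 mm and grips with 3 to 60 N. Pads are 19 mm wide; open, the fingers measure 117 mm over their backs; the gripper's body (75 mm by 190 mm) begins 51 mm behind the grasp point.
Start: joints at [-82.168, 12.628, 87.462, -0, 79.91, -7.225], TCP at [0.162, -0.604, 0.242] pointing down, gripper open.
Joint ranges: [-170.65, 170.65], [-52.31, 119.04], [5.05, 147.46], [-71.25, 251.25], [11.57, 151.72], [-153.62, 153.62]. Speed limits (degrees/s): [147.25, 147.25, 172.46, 180, 180, 180].

### API

Orientations are given as [roll, pitch, yaw] about the fixed x, y, z axes, in that order (R = Rz(yaw) Ry(pitch) Rx(roll)).
In Python, from station import status, grab_frame, ctrl gives the robot as it stands.
- The arm moves only by the tool carry_out, never from a script. Its argument "increments" is text: rows parted by semicolons, each of 7 numbers parted by spaces: the turn, a rotation vector about the tool's x, y, z in rad, then the shift along the tool's x, y, z in m, then the gripper's target within -1 to 1 (shut at 1, half-way at 0, fully open at -1). A call has 1 to 5 rows; each row shifts and turns the commanded pose from where the row before left it, along the tool's axes as they then stand; what a row does not reach is not made up. A row lasts 1/12 s, in which the tool goes at most 41.7 mm and 7.16 degrees, less where a joint would pass 70% of its speed; a pose out of reach is approached as far as the arm can. A call is refused whole if a number of a shift passes 0.0417 or a number of a turn 0.125, either way. A call with a gripper value outside its range is refused whole. The fingers move at their own pace and stop on an object; "grip_force" is the grip in N (left out, the last holds). Time passes only in rows, so rows that do not move let the fingers close. It gives the time, the measured TCP pose, the force and the opening at its end, in the units of the state.
- status.read_state(): the state, without advancing time (a new reading comes with each control period).
- grab_frame(name): name is "scene" or "top" or "wrist"; returns a dict with "img" (420x560x3 uint8, red, green, blue), "vertical_fov" (degrees; the focal length in pixels is half the picture's height over the tangent of half this angle, whatever the lens; pixels are square), "cx", "cy" (the principal point, pixels), "D" ([k1, k2, p1, p2, k3] as OpenCV has them; the pictures are not rectified), "R" (3x3) and "t" (3): a world point X has camera coordinates R X + t. Camera axes: x right, y down, z forward; pixel columns grow to the right and rows downward; lengths in m; the calibration is good to about 2 mm. A picture is of the moment at which its call begins. There is no depth.
- ctrl.finish_job(): hands the job in, once; it reports no verdict.
The state is a dict: "clock": time; "joint_pos": joint angles; "dq": joint speeds; "tau": joint torques, N m; "eef_pos": TCP position; "ee_rot": TCP orientation; "contact_force": force on the tool from outside, world axes, zero at the start; "moment": the same for the moment, N m; "opening": opening from 0.0 (shut) to 1.0 (fully open).
Only numpy, scipy, OpenCV 4.12 (cv2) and the standard library are available. Lean on these libraries where they do the work, as an engineer would, in place of code of your own. Each camera call takes 0.05 s, during which the arm holds its last target. There are 200 camera calls.

## Working session

There is one attempt and no reset: what is moved stays moved. The work goes in short steps, Python scripts to look and compute and a tool call to move; the robot and the scene stay as the last step left them, time stands still between calls to the robot, and variables do not carry over. Pictures are saved under pics/ and viewed, about 8 in all and at most 12, crops included, and the job is handed in when it is done.

Besides the shell and the picture viewer there is one more tool, called after "Emit:" by a JSON object that holds its "fn" and its "kwargs". carry_out: Moves the arm, as the interface text tells. Its arguments: {"type":"object","properties":{"increments":{"type":"string"},"grip_force":{"type":"number"}},"required":["increments"]}

```bash
mkdir -p pics; ls
cat > h.py <<'E'
import numpy as np, cv2
from station import status, grab_frame, ctrl
def K(f):
    h=f["img"].shape[0]; fl=h/2/np.tan(np.radians(f["vertical_fov"])/2)
    return np.array([[fl,0,f["cx"]],[0,fl,f["cy"]],[0,0,1]])
def ray(f,u,v):
    p=cv2.undistortPoints(np.array([[[u,v]]],float),K(f),np.array(f["D"],float)).ravel()
    R=np.array(f["R"]);t=np.array(f["t"]); return -R.T@t, R.T@np.array([p[0],p[1],1])
def atz(f,u,v,z):
    o,d=ray(f,u,v); return o+d*(z-o[2])/d[2]
def proj(f,X):
    r,_=cv2.Rodrigues(np.array(f["R"],float))
    return cv2.projectPoints(np.array(X,float).reshape(-1,3),r,np.array(f["t"],float),K(f),np.array(f["D"],float))[0].reshape(-1,2)
def save(f,n,box=None,s=1):
    im=f["img"]
    if box: im=im[box[1]:box[3],box[0]:box[2]]
    cv2.imwrite("pics/"+n,cv2.resize(im[:,:,::-1],None,fx=s,fy=s,interpolation=cv2.INTER_CUBIC))
E
python3 - <<'E'
from h import *
import pickle
F={n:grab_frame(n) for n in("scene","top","wrist")}
pickle.dump(F,open("f0.pkl","wb"))
for n,f in F.items():
    o=-np.array(f["R"]).T@np.array(f["t"]); print(n,o.round(3),np.array(f["R"])[2].round(2),f["vertical_fov"],f["D"])
save(F["top"],"top0.png",None,1.4);save(F["scene"],"scene0.png",None,1.4)
print(status.read_state())
E
```

```text
pics
scene [ 1.215 -0.08   0.737] [-0.72  0.11 -0.69] 53.7891155217532 [-0.0241642  0.         0.         0.         0.       ]
top [0.468 0.01  1.132] [ 0.09 -0.   -1.  ] 53.22772094374952 [0.02373804 0.         0.         0.         0.        ]
wrist [ 0.243 -0.582  0.383] [-0.29 -0.08 -0.95] 71.94367949558801 [-0.04880543  0.          0.          0.          0.        ]
{'clock': 0.15, 'joint_pos': array([-8.21679467e+01,  1.26644544e+01,  8.75107049e+01, -2.53482624e-04,
        7.99101535e+01, -7.22321855e+00]), 'dq': array([-0.00827231, -0.05992888, -0.18282083, -0.04343622, -0.03908949,
       -0.01857145]), 'tau': array([ 7.23363701e-04, -4.95193541e+01, -3.87879825e+01,  6.99289609e-02,
        5.31572197e-02, -1.02146498e-04]), 'eef_pos': array([ 0.16229637, -0.60309643,  0.24069297]), 'ee_rot': array([-1.79915333e+02, -1.04793174e-02,  1.50553087e+01]), 'contact_force': array([-0.70731311,  0.72741924,  0.30064394]), 'moment': array([-0.05187178, -0.00984609,  0.02043586]), 'opening': 0.9991587340208465}
```

View pics/top0.png

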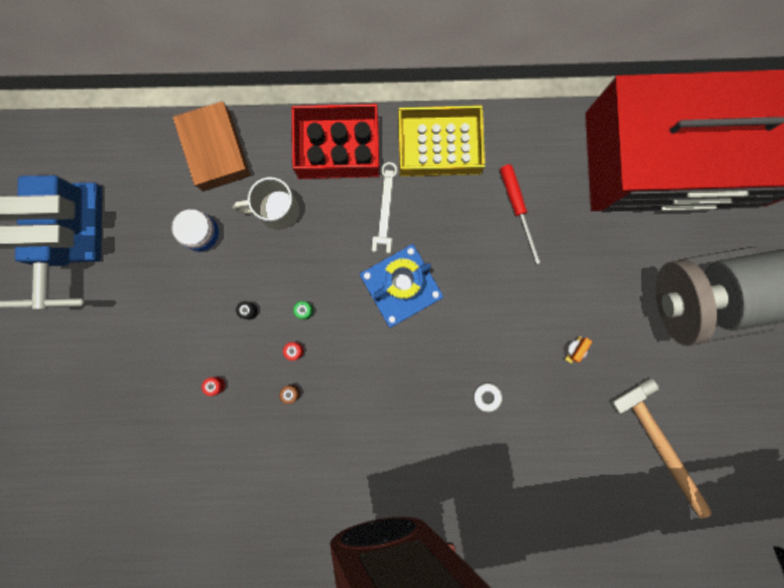

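View pics/scene0.png

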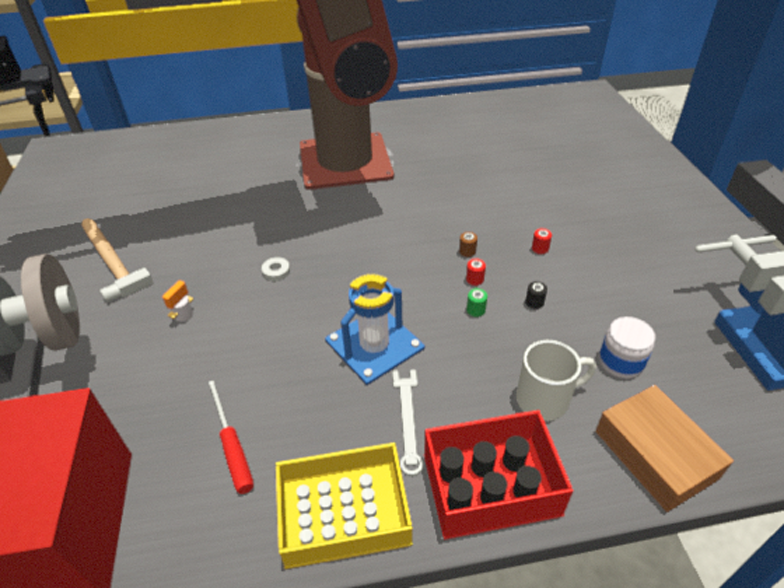

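The top view (1.4x) shows the red bushings at (292,351) and (212,386), the magazine mouth at (404,281) and the cap at (577,349). The green, brown and black ones are neighbours. Both views agree on the layout. Next I work out positions.

Run:
```python
from h import *
import pickle
F=pickle.load(open("f0.pkl","rb"));T=F["top"];S=F["scene"]
for n,u,v,z,us,vs in [("red1",292.5,350.5,.04,476,265),("red2",211.5,386,.04,542,234),("green",302,310,.04,477,295),("brown",289,394,.04,468,238),("black",246,310,.04,537,288),("mouth",404,279.5,.129,370,287),("cap",580,348,.068,176,293),("bearing",488,397,.015,275,266)]:
    print(n,atz(T,u/1.4,v/1.4,z).round(4),atz(S,us/1.4,vs/1.4,z).round(4))
def big(f,c,r,s): 
    x,y=c;return cv2.resize(f["img"][y-r:y+r,x-r:x+r,::-1],None,fx=s,fy=s,interpolation=cv2.INTER_CUBIC)
cv2.imwrite("pics/c1.png",np.hstack([big(T,(288,200),33,6),big(T,(413,250),33,6)]))
f=F["wrist"]; save(f,"w0.png")
R=np.array(f["R"]);o=-R.T@np.array(f["t"]);print(R.round(3),o)
```

```text
red1 [0.4639 0.1868 0.04  ] [0.4697 0.187  0.04  ]
red2 [0.4031 0.3358 0.04  ] [0.4086 0.3346 0.04  ]
green [0.5385 0.1683 0.04  ] [0.5443 0.1676 0.04  ]
brown [0.3846 0.194  0.04  ] [0.3924 0.1933 0.04  ]
black [0.5412 0.2723 0.04  ] [0.5479 0.2735 0.04  ]
mouth [ 0.5807 -0.0205  0.129 ] [ 0.5816 -0.0179  0.129 ]
cap [ 0.4552 -0.3357  0.068 ] [ 0.4688 -0.333   0.068 ]
bearing [ 0.3673 -0.1754  0.015 ] [ 0.3712 -0.174   0.015 ]
[[ 0.26  -0.966 -0.002]
 [-0.92  -0.248  0.302]
 [-0.293 -0.076 -0.953]] [ 0.24281731 -0.58177223  0.38344201]
```

View pics/c1.png

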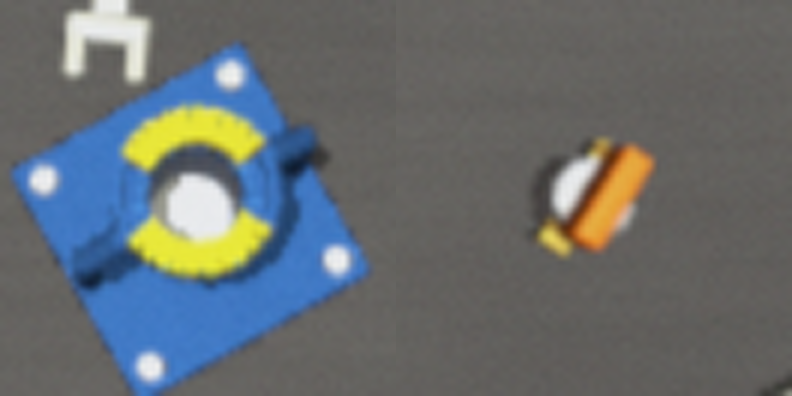

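Mag: the screws and struts give its x axis at about 29° (mod 180), so the slots lie along about 94°. The cap bar points along about -28°. Now I move above the nearer red bushing at constant height.

Emit:
{"fn": "carry_out", "kwargs": {"increments": "0 0 0 0.012 -0.0165 0 -1;0 0 0 0.0238 -0.0326 0 -1;0 0 0 0.0238 -0.0326 0 -1;0 0 0 0.0238 -0.0326 0 -1;0 0 0 0.0238 -0.0326 0 -1"}}

```text
clock: 0.57
eef_pos: [0.2279, -0.4319, 0.2409]
ee_rot: [-179.9, -0.0, 15.0]
contact_force: [0.8, 0.1, 0.7]
opening: 0.999
```

Emit:
{"fn": "carry_out", "kwargs": {"increments": "0 0 0 0.0238 -0.0326 0 -1;0 0 0 0.0238 -0.0326 0 -1;0 0 0 0.0238 -0.0326 0 -1;0 0 0 0.0238 -0.0326 0 -1;0 0 0 0.0238 -0.0326 0 -1"}}

```text
clock: 0.98
eef_pos: [0.3003, -0.2436, 0.2414]
ee_rot: [180.0, -0.0, 15.0]
contact_force: [1.5, 0.0, -0.1]
opening: 1.0
```

Emit:
{"fn": "carry_out", "kwargs": {"increments": "0 0 0 0.0238 -0.0326 0 -1;0 0 0 0.0238 -0.0326 0 -1;0 0 0 0.0238 -0.0326 0 -1;0 0 0 0.0238 -0.0326 0 -1;0 0 0 0.0238 -0.0326 0 -1"}}

```text
clock: 1.4
eef_pos: [0.373, -0.0552, 0.2417]
ee_rot: [180.0, -0.0, 15.0]
contact_force: [1.2, -1.2, 0.3]
opening: 0.999
```

Emit:
{"fn": "carry_out", "kwargs": {"increments": "0 0 0 0.0238 -0.0326 0 -1;0 0 0 0.0238 -0.0326 0 -1;0 0 0 0.0238 -0.0326 0 -1;0 0 0 0.0238 -0.0326 0 -1;0 0 0 0.012 -0.0165 0 -1"}}

```text
clock: 1.82
eef_pos: [0.4387, 0.1163, 0.2415]
ee_rot: [-179.9, -0.0, 15.2]
contact_force: [0.8, -0.3, 0.3]
opening: 0.997
```

Emit:
{"fn": "carry_out", "kwargs": {"increments": "0 0 0 0 0 0 -1;0 0 0 0 0 0 -1"}}

```text
clock: 1.98
eef_pos: [0.4379, 0.1134, 0.2411]
ee_rot: [180.0, 0.1, 15.2]
contact_force: [-0.0, -1.2, 0.0]
opening: 0.999
```

Run:
```python
from h import *
import pickle
f=grab_frame("wrist");t=grab_frame("top");pickle.dump((f,t),open("f1.pkl","wb"));save(f,"w1.png",None,1.4)
s=status.read_state();print(s["eef_pos"],s["ee_rot"],s["joint_pos"].round(1),s["contact_force"])
for c in [(.466,.187,.04),(.406,.335,.04)]:print(proj(f,c)*1.4)
```

```text
[0.43775805 0.11197273 0.24118192] [1.79984957e+02 6.04681195e-02 1.50590092e+01] [  4.3 -11.8 112.1  -0.   79.8  79.3] [-0.45292982  0.36312289 -0.59315621]
[[311.49978758 211.95878671]]
[[131.76636432 235.64201036]]
```

View pics/w1.png

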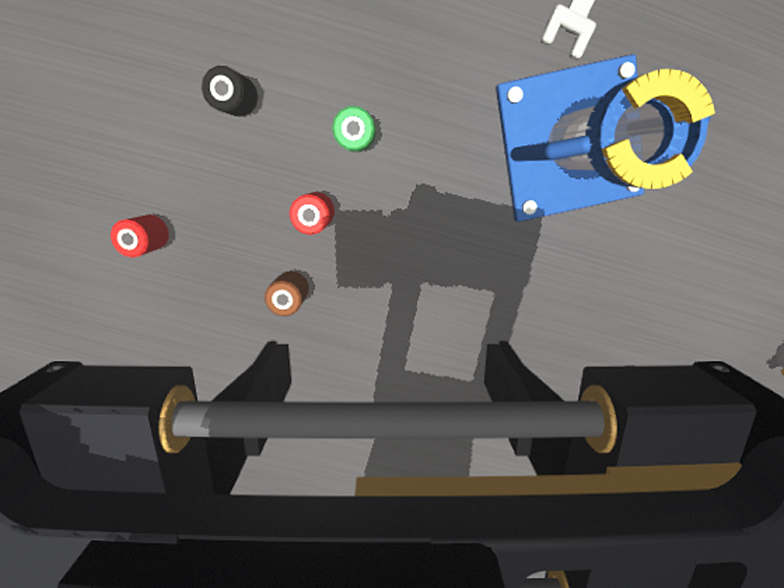

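The wrist view shows all clearly: eyes of the reds at (309,215) and (127,239), and the yellow lip near (660,128). I measure them, and fit the lip in its z=129 mm plane.

```bash
cat >> h.py <<'E'
from scipy.optimize import differential_evolution
def lip(f,guess=(.582,-.019)):
    im=f["img"].astype(int);r,g,b=im[...,0],im[...,1],im[...,2]
    m=(r>130)&(g>110)&(b<110)&(abs(r-g)<60)
    vv,uu=np.mgrid[0:420,0:560]
    p=cv2.undistortPoints(np.stack([uu,vv],-1).reshape(-1,1,2).astype(float),K(f),np.array(f["D"],float)).reshape(-1,2)
    R=np.array(f["R"]);t=np.array(f["t"]);o=-R.T@t
    d=np.c_[p,np.ones(len(p))]@R; X=o+d*((.129-o[2])/d[:,2])[:,None]
    near=np.hypot(X[:,0]-guess[0],X[:,1]-guess[1])<.06
    Y=X[near,:2];M=m.ravel()[near]
    def cost(q):
        dx,dy=Y[:,0]-q[0],Y[:,1]-q[1];rr=np.hypot(dx,dy)
        a=(np.degrees(np.arctan2(dy,dx))-q[2]-65+90)%180-90
        P=(rr>q[4])&(rr<q[3])&(abs(a)>q[5])
        return 1-(P&M).sum()/(P|M).sum()
    s=differential_evolution(cost,[(guess[0]-.015,guess[0]+.015),(guess[1]-.015,guess[1]+.015),(10,50),(.027,.036),(.018,.022),(25,38)],seed=1,maxiter=150,tol=1e-6)
    return s.x,s.fun,M.sum()
E
python3 - <<'E'
from h import *
import pickle
f,t=pickle.load(open("f1.pkl","rb"))
for u,v in[(309,215),(127,239)]:print(atz(f,u/1.4,v/1.4,.0405).round(4))
for n,g in(("wrist",f),("top",t)):
  try:print(n,lip(g))
  except Exception as e:print(n,e)
A=[atz(f,u/1.4,v/1.4,.01)[:2] for u,v in[(515,94),(627,70),(530,207)]]
print(A,np.degrees(np.arctan2(*(A[0]-A[1])[::-1])),np.degrees(np.arctan2(*(A[0]-A[2])[::-1])))
E
```

```text
[0.4631 0.1884 0.0405]
[0.4021 0.3387 0.0405]
wrist (array([ 5.83104703e-01, -1.66716088e-02,  2.81393467e+01,  3.42084372e-02,
        1.94310643e-02,  2.74975425e+01]), np.float64(0.8498376623376623), np.int64(373))
top (array([ 5.83025923e-01, -1.75696234e-02,  2.73593684e+01,  3.35146782e-02,
        1.97751181e-02,  2.99837594e+01]), np.float64(0.048327137546468446), np.int64(260))
[array([0.60422333, 0.04625377]), array([ 0.64940179, -0.03965384]), array([5.18440946e-01, 2.34895756e-04])] 117.73970023522307 28.211805266725456
```

Mouth is at about (0.583,-0.017) with yaw 28°, and red1 at (0.4633,0.1878). Descend on red1 and grip the upper part.

Emit:
{"fn": "carry_out", "kwargs": {"increments": "0 0 0 0.0222 -0.0333 0.01 -0.4;0 0 0 0.0221 -0.0333 0.03 -0.4;0 0 0 0 0 0.041 -0.4;0 0 0 0 0 0.041 -0.4;0 0 0 0 0 0.041 -0.4", "grip_force": 25}}

```text
clock: 2.5
eef_pos: [0.4619, 0.1812, 0.0826]
ee_rot: [180.0, -0.1, 15.0]
contact_force: [0.6, -0.2, 0.6]
opening: 0.737
```

Emit:
{"fn": "carry_out", "kwargs": {"increments": "0 0 0 0 0 0.025 -0.4;0 0 0 0 0 0.008 -0.4;0 0 0 0 0 0 -0.4;0 0 0 0 0 0 1;0 0 0 0 0 0 1"}}

```text
clock: 2.92
eef_pos: [0.4638, 0.1819, 0.053]
ee_rot: [180.0, -0.2, 15.0]
contact_force: [0.1, 0.5, 0.1]
opening: 0.624
```

Emit:
{"fn": "carry_out", "kwargs": {"increments": "0 0 0 0 0 0 1;0 0 0 0 0 0 1;0 0 0 0 0 0 1;0 0 0 0 0 0 1;0 0 0 0 0 0 1"}}

```text
clock: 3.33
eef_pos: [0.4626, 0.1824, 0.0517]
ee_rot: [180.0, -0.1, 15.1]
contact_force: [-0.3, 0.4, 6.7]
opening: 0.373
```

Row clipping left me 5 mm short. Reopen, correct and regrip.

Emit:
{"fn": "carry_out", "kwargs": {"increments": "0 0 0 0 0 0 -0.4;0 0 0 0 0 0 -0.4;0 0 0 0 0 0 -0.4;0 0 0 0 0 0 -0.4;0 0 0 0.0025 -0.0055 0 -0.4"}}

```text
clock: 3.75
eef_pos: [0.4621, 0.1875, 0.0501]
ee_rot: [180.0, 0.1, 15.0]
contact_force: [-0.1, -0.8, 0.0]
opening: 0.653
```

Emit:
{"fn": "carry_out", "kwargs": {"increments": "0 0 0 0 0 0.007 -0.4;0 0 0 0 0 0 -0.4;0 0 0 0 0 0 -0.4;0 0 0 0 0 0 -0.4;0 0 0 0 0 0 -0.4"}}

```text
clock: 4.17
eef_pos: [0.4625, 0.188, 0.0434]
ee_rot: [180.0, 0.0, 15.1]
contact_force: [-0.0, 0.3, -0.2]
opening: 0.697
```

Run:
```python
from h import *
s=status.read_state();print(s["eef_pos"],s["contact_force"],s["opening"])
f=grab_frame("wrist");save(f,"w2.png",(100,120,460,420),1.6)
```

```text
[0.46250699 0.18797026 0.04343519] [-0.03920817  0.29508652 -0.20188815] 0.6966499640823554
```

View pics/w2.png

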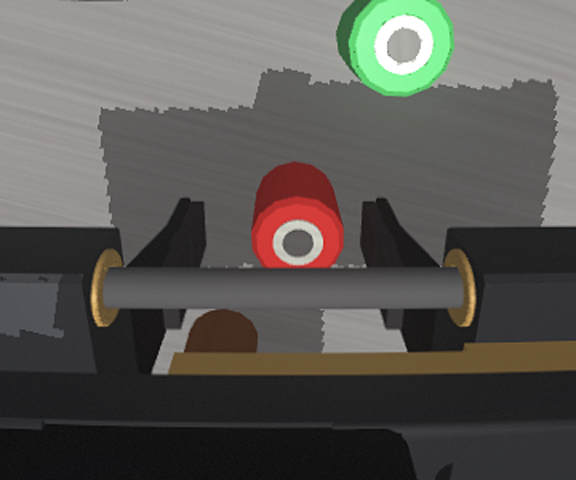

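Red1 stands upright between the jaws, its eye at crop (298,242), i.e. pixel (286.3,271.3).

Run:
```python
from h import *
f=grab_frame("wrist");p=atz(f,286.25,271.25,.0405);s=status.read_state()
R=cv2.Rodrigues(np.zeros(3))[0]
y=np.radians(s["ee_rot"][2]);d=p-s["eef_pos"];print(p,d@[np.cos(y),np.sin(y),0],d@[np.sin(y),-np.cos(y),0])
```

```text
[0.46463512 0.18275396 0.0405    ] 0.0005175041548560922 0.005542874428055273
```

Emit:
{"fn": "carry_out", "kwargs": {"increments": "0 0 0 0.0005 0.0055 0 -0.4;0 0 0 0 0 0 1;0 0 0 0 0 0 1;0 0 0 0 0 0 1;0 0 0 0 0 0 1"}}

```text
clock: 4.68
eef_pos: [0.4645, 0.1828, 0.0436]
ee_rot: [-180.0, -0.0, 15.0]
contact_force: [0.6, -0.1, -0.4]
opening: 0.48
```

Emit:
{"fn": "carry_out", "kwargs": {"increments": "0 0 0 0 0 0 1;0 0 0 0 0 0 1;0 0 0 0 0 0 1;0 0 0 0 0 0 1;0 0 0 0 0 -0.01 1"}}

```text
clock: 5.1
eef_pos: [0.4627, 0.1824, 0.0519]
ee_rot: [-180.0, 0.2, 15.1]
contact_force: [-0.9, -0.1, -1.0]
opening: 0.377
```

Emit:
{"fn": "carry_out", "kwargs": {"increments": "0 0 0 0 0 -0.04 1;0 0 0 0 0 -0.04 1;0 0 0 0 0 -0.04 1;0 0 0 0 0 -0.01 1;0 0 0 0 0 0 1"}}

```text
clock: 5.52
eef_pos: [0.4674, 0.1836, 0.1888]
ee_rot: [180.0, -0.5, 15.1]
contact_force: [0.1, 0.2, -1.7]
opening: 0.379
```

Emit:
{"fn": "carry_out", "kwargs": {"increments": "0 0 0 0.0052 0.0187 -0.01 1;0 0 0 0.0104 0.0373 -0.005 1;0 0 0 0.0104 0.0373 -0.005 1;0 0 0 0.0104 0.0373 0 1;0 0 0 0.0104 0.0373 0 1"}}

```text
clock: 5.93
eef_pos: [0.5529, 0.0315, 0.2018]
ee_rot: [-180.0, 0.1, 15.1]
contact_force: [1.1, 0.8, -0.5]
opening: 0.376
```

Emit:
{"fn": "carry_out", "kwargs": {"increments": "0 0 0 0.0104 0.0373 0 1;0 0 0 0.0052 0.0186 0 1;0 0 0 0 0 0 1;0 0 0 0 0 0 1;0 0 0 0 0 0 1"}}

```text
clock: 6.35
eef_pos: [0.5815, -0.0165, 0.2016]
ee_rot: [-179.9, 0.2, 15.0]
contact_force: [-0.4, -0.9, -1.1]
opening: 0.38
```

Run:
```python
from h import *
import pickle
f=grab_frame("wrist");save(f,"w3.png",(100,120,460,420),2);pickle.dump((f,grab_frame("scene")),open("f3.pkl","wb"))
s=status.read_state();print(s["eef_pos"],s["ee_rot"],s["contact_force"])
p=s["eef_pos"]
for c in [(.583,-.017,.129)]:print((proj(f,c)-[100,120])*2)
```

```text
[ 0.58188525 -0.01588277  0.20254293] [-1.79938575e+02  9.23301381e-02  1.51273043e+01] [ 0.11582006 -0.2543797  -1.63502655]
[[355.68294595 212.6346403 ]]
```

View pics/w3.png

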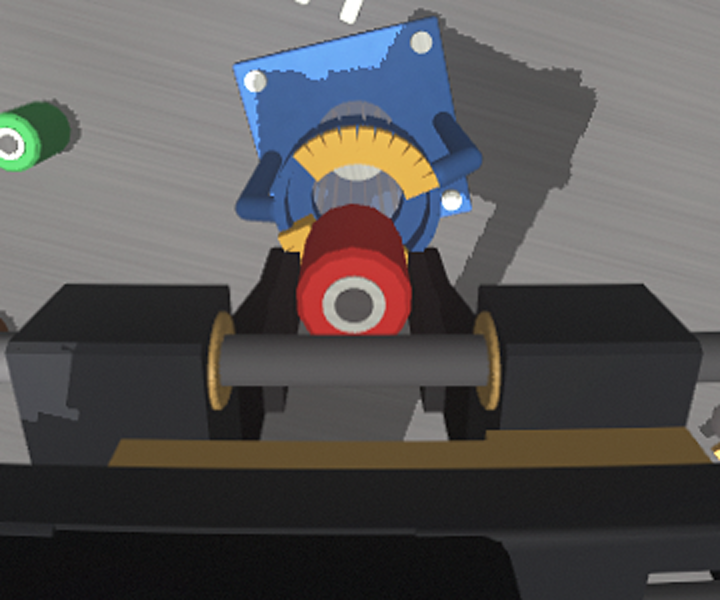

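The held red bushing hangs upright, eye at crop (354,305). The lip's far arc is visible above it, top at (357,127). I compute both positions with the same camera so calibration offsets cancel.

Run:
```python
from h import *
import pickle
from scipy.optimize import least_squares
f,S=pickle.load(open("f3.pkl","rb"))
g=lambda u,v,z:atz(f,u/2+100,v/2+120,z)
A=np.array([g(u,v,.129)[:2] for u,v in[(296,152),(322,135),(357,127),(395,134),(422,154),(440,187)]])
r=least_squares(lambda q:np.hypot(*(A-q).T)-.0338,[.58,-.02]);print(r.x,r.fun.round(4))
print("bush",g(354,305,.1995))
im=f["img"].astype(int);
# corners of yellow arc -> slot angles
for u,v in[(296,152),(320,183),(440,187),(405,199),(279,237),(311,217)]:
    a=g(u,v,.129)[:2]-r.x;print(np.degrees(np.arctan2(a[1],a[0])).round(1),np.hypot(*a).round(4))
```

```text
[ 0.58418903 -0.01761583] [ 0.     -0.0002 -0.      0.0003  0.     -0.0002]
bush [ 0.58194081 -0.0166689   0.1995    ]
60.0 0.0338
67.6 0.0187
-58.0 0.0336
-60.5 0.0192
125.0 0.0339
113.8 0.0189
```

Emit:
{"fn": "carry_out", "kwargs": {"increments": "0 0 0 0.0017 0.0015 0.012 1;0 0 0 0 0 0.012 1;0 0 0 0 0 0.012 1;0 0 0 0 0 0.008 1;0 0 0 0 0 0.007 1"}}

```text
clock: 6.87
eef_pos: [0.5838, -0.0177, 0.1503]
ee_rot: [-179.9, 0.1, 15.1]
contact_force: [0.0, 0.2, -0.8]
opening: 0.379
```

Emit:
{"fn": "carry_out", "kwargs": {"increments": "0 0 0 0 0 0 1;0 0 0 0 0 0 1"}}

```text
clock: 7.03
eef_pos: [0.5845, -0.018, 0.1518]
ee_rot: [-180.0, 0.1, 15.1]
contact_force: [-0.0, 0.2, -0.1]
opening: 0.382
```

Inserted with no contact. Release, then rise.

Emit:
{"fn": "carry_out", "kwargs": {"increments": "0 0 0 0 0 0 -0.4;0 0 0 0 0 0 -0.4;0 0 0 0 0 0 -0.4;0 0 0 0 0 0 -0.4;0 0 0 0 0 0 -0.4"}}

```text
clock: 7.45
eef_pos: [0.5852, -0.0182, 0.1531]
ee_rot: [180.0, -0.1, 15.1]
contact_force: [0.2, -0.4, 0.4]
opening: 0.652
```

Emit:
{"fn": "carry_out", "kwargs": {"increments": "0 0 0 0 0 -0.02 -0.4;0 0 0 0 0 -0.04 -0.4;0 0 0 0 0 -0.025 -0.4;0 0 0 0 0 0 -0.4;0 0 0 0 0 0 -0.4"}}

```text
clock: 7.87
eef_pos: [0.5863, -0.0183, 0.2402]
ee_rot: [179.9, -0.3, 15.1]
contact_force: [-0.1, 0.4, -0.3]
opening: 0.695
```

Run:
```python
from h import *
import pickle
f=grab_frame("wrist");S=grab_frame("scene")
big=lambda I,b,s:cv2.resize(I["img"][b[1]:b[3],b[0]:b[2],::-1],None,fx=s,fy=s,interpolation=cv2.INTER_CUBIC)
cv2.imwrite("pics/w4.png",np.hstack([big(f,(200,140,360,300),2.5),big(S,(225,180,305,260),5)]))
pickle.dump((f,S),open("f4.pkl","wb"))
s=status.read_state();print(s["eef_pos"],s["ee_rot"],s["contact_force"],s["opening"])
```

```text
[ 0.58436074 -0.01801653  0.23666172] [-1.79968926e+02  6.44578799e-02  1.50536776e+01] [-0.00300148  0.51397351 -0.34150277] 0.6990300333322395
```

View pics/w4.png

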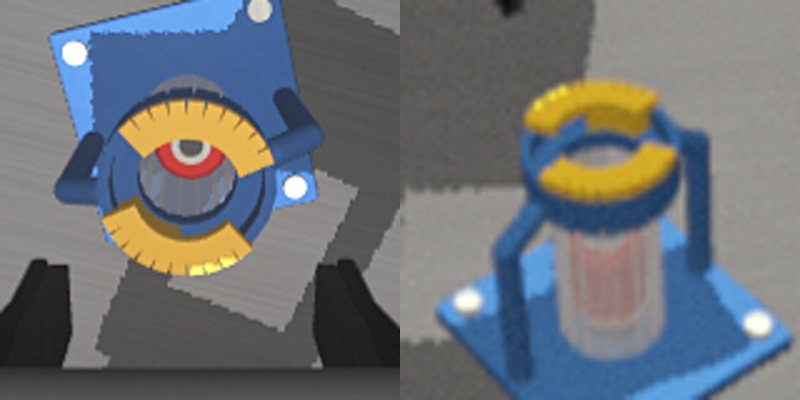

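The first bushing stands at the bottom of the tube (red body in the scene crop around (610,280), eye visible in the bore). The lip is fully visible now, so I refit it with a wider mask.

```bash
sed -i 's/m=(r>130).*/m=(r>120)\&(g>85)\&(b<125)\&(r-b>60)/' h.py
python3 - <<'E'
from h import *
import pickle
f,S=pickle.load(open("f4.pkl","rb"));x,c,n=lip(f,(.584,-.0175));print(x.round(4),c,n)
E
```

```text
[ 5.83900e-01 -1.71000e-02  2.81847e+01  3.40000e-02  1.93000e-02
  2.88506e+01] 0.09334006054490418 1916
```

Mouth refined: (0.584,-0.017), yaw 28.2°. Go to the second red bushing.

Emit:
{"fn": "carry_out", "kwargs": {"increments": "0 0 0 -0.0042 -0.0195 0 -0.4;0 0 0 -0.0083 -0.0391 0 -0.4;0 0 0 -0.0083 -0.0391 0 -0.4;0 0 0 -0.0083 -0.0391 0 -0.4;0 0 0 -0.0083 -0.0391 0 -0.4"}}

```text
clock: 8.38
eef_pos: [0.501, 0.143, 0.2354]
ee_rot: [-180.0, 0.2, 15.0]
contact_force: [0.6, 0.8, -0.2]
opening: 0.697
```

Emit:
{"fn": "carry_out", "kwargs": {"increments": "0 0 0 -0.0083 -0.0391 0 -0.4;0 0 0 -0.0083 -0.0391 0 -0.4;0 0 0 -0.0083 -0.0391 0 -0.4;0 0 0 -0.0083 -0.0391 0 -0.4;0 0 0 -0.0083 -0.0391 0 -0.4"}}

```text
clock: 8.8
eef_pos: [0.41, 0.321, 0.2356]
ee_rot: [180.0, 0.2, 15.0]
contact_force: [1.3, 0.5, -0.3]
opening: 0.699
```

Emit:
{"fn": "carry_out", "kwargs": {"increments": "0 0 0 -0.0042 -0.0195 0.01 -0.4;0 0 0 0 0 0.03 -0.4;0 0 0 0 0 0.04 -0.4;0 0 0 0 0 0.04 -0.4;0 0 0 0 0 0.017 -0.4"}}

```text
clock: 9.22
eef_pos: [0.3984, 0.3354, 0.0933]
ee_rot: [179.8, 0.6, 15.1]
contact_force: [-1.3, -0.5, -0.5]
opening: 0.697
```

Emit:
{"fn": "carry_out", "kwargs": {"increments": "0 0 0 0 0 0 -0.4;0 0 0 0 0 0 -0.4;0 0 0 0 0 0 -0.4"}}

```text
clock: 9.47
eef_pos: [0.4037, 0.3381, 0.1014]
ee_rot: [-180.0, -0.1, 15.0]
contact_force: [0.3, -0.5, 0.1]
opening: 0.701
```

Run:
```python
from h import *
import pickle
f=grab_frame("wrist");save(f,"w5.png",(100,120,460,420),1.6);pickle.dump(f,open("f5.pkl","wb"))
s=status.read_state();print(s["eef_pos"],s["ee_rot"],s["contact_force"],s["opening"])
```

```text
[0.40430435 0.33842025 0.1022071 ] [-1.79954805e+02 -1.52051022e-01  1.50461071e+01] [ 0.02679339 -0.54592513  0.74233183] 0.6952366531090596
```

View pics/w5.png

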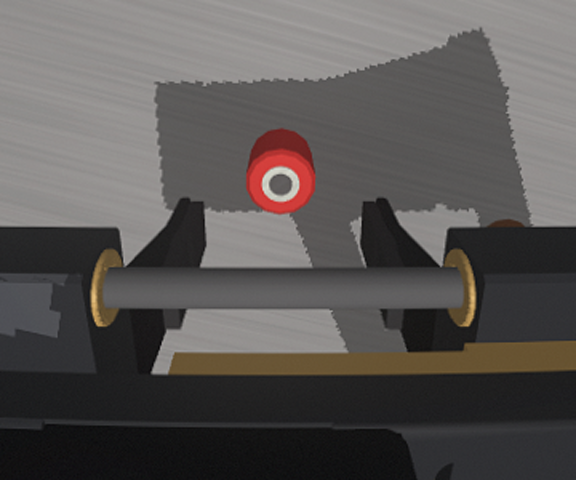

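The second red bushing is between the jaws, eye at crop (281,183).

Run:
```python
from h import *
import pickle
f=pickle.load(open("f5.pkl","rb"));p=atz(f,281/1.6+100,183/1.6+120,.0405);s=status.read_state()
y=np.radians(15.05);d=p-s["eef_pos"];print(p,d@[np.cos(y),np.sin(y),0],d@[np.sin(y),-np.cos(y),0],s["eef_pos"])
```

```text
[0.40300375 0.33863455 0.0405    ] -0.0012003403788784814 -0.0005446691966879793 [0.40430435 0.33842025 0.1022071 ]
```

Emit:
{"fn": "carry_out", "kwargs": {"increments": "0 0 0 -0.0012 -0.0005 0.02 -0.4;0 0 0 0 0 0.02 -0.4;0 0 0 0 0 0.012 -0.4;0 0 0 0 0 0.004 -0.4;0 0 0 0 0 0 -0.4"}}

```text
clock: 9.93
eef_pos: [0.4018, 0.3378, 0.0445]
ee_rot: [180.0, 0.0, 15.0]
contact_force: [-0.2, 0.1, 0.1]
opening: 0.698
```

Emit:
{"fn": "carry_out", "kwargs": {"increments": "0 0 0 0 0 0 -0.4;0 0 0 0 0 0 -0.4;0 0 0 0 0 0 1;0 0 0 0 0 0 1;0 0 0 0 0 0 1"}}

```text
clock: 10.35
eef_pos: [0.4022, 0.3382, 0.0451]
ee_rot: [-180.0, -0.1, 15.1]
contact_force: [0.4, 0.7, -0.4]
opening: 0.554
```

Emit:
{"fn": "carry_out", "kwargs": {"increments": "0 0 0 0 0 0 1;0 0 0 0 0 0 1;0 0 0 0 0 0 1;0 0 0 0 0 0 1;0 0 0 0 0 0 1"}}

```text
clock: 10.77
eef_pos: [0.4019, 0.338, 0.0446]
ee_rot: [-180.0, -0.0, 15.1]
contact_force: [0.3, 0.1, 1.7]
opening: 0.38
```

Emit:
{"fn": "carry_out", "kwargs": {"increments": "0 0 0 0 0 -0.015 1;0 0 0 0 0 -0.035 1;0 0 0 0 0 -0.04 1;0 0 0 0 0 -0.04 1;0 0 0 0 0 -0.03 1"}}

```text
clock: 11.18
eef_pos: [0.4023, 0.3383, 0.2076]
ee_rot: [-180.0, -0.1, 15.1]
contact_force: [0.5, 0.2, -1.4]
opening: 0.377
```

Emit:
{"fn": "carry_out", "kwargs": {"increments": "0 0 0 0.0041 0.0195 0 1;0 0 0 0.0083 0.0391 0 1;0 0 0 0.0083 0.0391 0 1;0 0 0 0.0083 0.0391 0 1;0 0 0 0.0083 0.0391 0 1"}}

```text
clock: 11.6
eef_pos: [0.4837, 0.1763, 0.2044]
ee_rot: [-180.0, 0.0, 15.1]
contact_force: [0.7, -0.4, -0.8]
opening: 0.378
```

Emit:
{"fn": "carry_out", "kwargs": {"increments": "0 0 0 0.0083 0.0391 0 1;0 0 0 0.0083 0.0391 0 1;0 0 0 0.0083 0.0391 0 1;0 0 0 0.0083 0.0391 0 1;0 0 0 0.0083 0.0391 0 1"}}

```text
clock: 12.02
eef_pos: [0.5746, -0.0022, 0.2041]
ee_rot: [-180.0, 0.0, 15.0]
contact_force: [0.6, 0.1, -0.8]
opening: 0.383
```

Emit:
{"fn": "carry_out", "kwargs": {"increments": "0 0 0 0.0041 0.0195 0 1;0 0 0 0 0 0 1;0 0 0 0 0 0 1;0 0 0 0 0 0 1;0 0 0 0 0 0 1"}}

```text
clock: 12.43
eef_pos: [0.5828, -0.0168, 0.2042]
ee_rot: [-180.0, 0.0, 15.1]
contact_force: [-0.7, 0.7, -0.9]
opening: 0.384
```

Run:
```python
from h import *
import pickle
f=grab_frame("wrist");save(f,"w6.png",(100,120,460,420),2);pickle.dump(f,open("f6.pkl","wb"))
s=status.read_state();print(s["eef_pos"],s["ee_rot"],s["contact_force"],s["opening"])
# red eye: centroid of bright low-saturation blob near expected spot
im=f["img"].astype(int);sub=im[255:290,260:295];m=(sub.min(2)>120)
v,u=np.nonzero(m);print(len(u));
if len(u):print(u.mean()+260,v.mean()+255,atz(f,u.mean()+260,v.mean()+255,.1995))
```

```text
[ 0.58286655 -0.01668512  0.2043305 ] [-1.79972638e+02  2.71517474e-02  1.51494853e+01] [ 0.0269741  -0.09129334 -1.18931153] 0.379620531091932
433
276.5219399538106 269.4988452655889 [ 0.58357733 -0.01659489  0.1995    ]
```

Emit:
{"fn": "carry_out", "kwargs": {"increments": "0 0 0 0.0003 0.0007 0.012 1;0 0 0 0 0 0.012 1;0 0 0 0 0 0.012 1;0 0 0 0 0 0.01 1;0 0 0 0 0 0.007 1"}}

```text
clock: 12.9
eef_pos: [0.5826, -0.0181, 0.1488]
ee_rot: [-179.9, 0.2, 15.1]
contact_force: [-0.5, -0.4, -2.2]
opening: 0.381
```

Emit:
{"fn": "carry_out", "kwargs": {"increments": "0 0 0 0 0 0 1;0 0 0 0 0 0 1;0 0 0 0 0 0 1"}}

```text
clock: 13.15
eef_pos: [0.5841, -0.0186, 0.1517]
ee_rot: [180.0, -0.0, 15.1]
contact_force: [1.1, 0.0, -1.6]
opening: 0.383
```

Emit:
{"fn": "carry_out", "kwargs": {"increments": "0 0 0 0 0 0 -0.4;0 0 0 0 0 0 -0.4;0 0 0 0 0 0 -0.4;0 0 0 0 0 0 -0.4;0 0 0 0 0 0 -0.4"}}

```text
clock: 13.57
eef_pos: [0.5841, -0.0186, 0.1519]
ee_rot: [180.0, -0.0, 15.1]
contact_force: [-0.5, 1.1, -0.5]
opening: 0.654
```

Emit:
{"fn": "carry_out", "kwargs": {"increments": "0 0 0 0 0 -0.02 -0.4;0 0 0 0 0 -0.04 -0.4;0 0 0 0 0 -0.025 -0.4;0 0 0 -0.011 0.0152 0 -0.4;0 0 0 -0.0225 0.0304 0 -0.4"}}

```text
clock: 13.98
eef_pos: [0.5657, -0.0695, 0.2398]
ee_rot: [179.9, -0.4, 15.3]
contact_force: [-1.3, -0.4, 0.1]
opening: 0.701
```

Emit:
{"fn": "carry_out", "kwargs": {"increments": "0 0 0 -0.0225 0.0304 0 -0.4;0 0 0 -0.0225 0.0304 0 -0.4;0 0 0 -0.0225 0.0304 0 -0.4;0 0 0 -0.0225 0.0304 0 -0.4;0 0 0 -0.0225 0.0304 0 -0.4"}}

```text
clock: 14.4
eef_pos: [0.4934, -0.2488, 0.2369]
ee_rot: [180.0, -0.0, 15.1]
contact_force: [1.3, 0.3, 0.9]
opening: 0.699
```

Emit:
{"fn": "carry_out", "kwargs": {"increments": "0 0 0 -0.0225 0.0304 0 -0.4;0 0 0 -0.0225 0.0304 0 -0.4;0 0 0 -0.011 0.0152 0 -0.4;0 0 0 0 0 0 -0.4;0 0 0 0 0 0 -0.4"}}

```text
clock: 14.82
eef_pos: [0.4594, -0.3361, 0.2365]
ee_rot: [-180.0, -0.0, 14.9]
contact_force: [-0.2, 0.2, -0.6]
opening: 0.694
```

Run:
```python
from h import *
import pickle
f=grab_frame("wrist");S=grab_frame("scene")
big=lambda I,b,s:cv2.resize(I["img"][b[1]:b[3],b[0]:b[2],::-1],None,fx=s,fy=s,interpolation=cv2.INTER_CUBIC)
s=status.read_state();print(s["eef_pos"],s["ee_rot"],s["contact_force"],s["opening"])
u,v=proj(f,(.46,-.335,.06))[0].astype(int);print(u,v)
x=min(max(u-80,0),400);y=min(max(v-80,0),260);print(x,y)
cv2.imwrite("pics/w7.png",np.hstack([big(f,(x,y,x+160,y+160),2.5),big(S,(225,180,305,260),5)]))
pickle.dump((f,S),open("f7.pkl","wb"))
```

```text
[ 0.46018187 -0.33449381  0.23647113] [-1.79966941e+02 -1.67167204e-02  1.50754859e+01] [0.42204585 0.15821204 0.6079064 ] 0.697566559176397
275 194
195 114
```

View pics/w7.png

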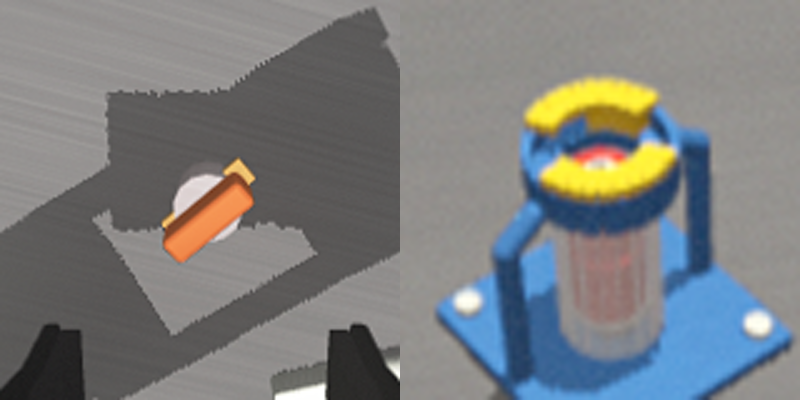

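Right: the second red bushing's top sits just below the lip, so both are loaded. Left: the cap stands upright, bar centre near crop (208,222). I fit the bar's top face.

Run:
```python
from h import *
import pickle
f,S=pickle.load(open("f7.pkl","rb"))
im=f["img"].astype(int);r,g,b=im[...,0],im[...,1],im[...,2]
m=(r>185)&(g<160)&(b<115)&(r-b>90); m[:170]=0;m[230:]=0;m[:,:255]=0;m[:,310:]=0
v,u=np.nonzero(m);print(len(u))
P=np.array([atz(f,a,c,.068)[:2] for a,c in zip(u,v)])
rc=cv2.minAreaRect((P*1000).astype(np.float32));print(rc,P.mean(0))
w,V=np.linalg.eigh(np.cov(P.T));print(np.degrees(np.arctan2(V[1,1],V[0,1])))
T=grab_frame("top")
```

```text
438
((457.8966369628906, -338.1658020019531), (20.154817581176758, 51.26229476928711), 54.940887451171875) [ 0.45333351 -0.33925002]
145.62513547966572
```

Run:
```python
from h import *
import pickle
f,S=pickle.load(open("f7.pkl","rb"));T=pickle.load(open("f0.pkl","rb"))["top"]
def bar(f,lo,box):
    hsv=cv2.cvtColor(f["img"],cv2.COLOR_RGB2HSV);x0,y0,x1,y1=box
    q=np.zeros(hsv.shape[:2],np.uint8);q[y0:y1,x0:x1]=((hsv[...,0]<16)&(hsv[...,1]>120)&(hsv[...,2]>lo))[y0:y1,x0:x1]
    n,l,st,c=cv2.connectedComponentsWithStats(q);k=1+st[1:,4].argmax()
    v,u=np.nonzero(l==k);P=np.array([atz(f,a,c,.068)[:2] for a,c in zip(u,v)])
    w,V=np.linalg.eigh(np.cov(P.T));print(len(u),P.mean(0),cv2.minAreaRect((P*1000).astype(np.float32)),np.degrees(np.arctan2(V[1,1],V[0,1])),np.sqrt(12*w))
for lo in(150,190,215):bar(f,lo,(255,170,310,230))
for lo in(150,190):bar(T,lo,(395,230,430,270))
```

```text
456 [ 0.45352846 -0.33921697] ((453.3392028808594, -339.09820556640625), (13.393050193786621, 44.872623443603516), 54.94043731689453) 145.58291444335137 [0.01323266 0.04467064]
427 [ 0.45303006 -0.33923453] ((452.950927734375, -339.2371826171875), (12.64919662475586, 44.3512077331543), 55.32643127441406) 145.5497131575896 [0.01256701 0.04414549]
398 [ 0.45342676 -0.33958243] ((453.0916748046875, -339.513427734375), (12.116451263427734, 43.320560455322266), 55.3430290222168) 145.04483275487954 [0.0119437 0.0432728]
29 [ 0.45022971 -0.33474376] ((453.06500244140625, -338.104736328125), (13.28092098236084, 46.5391731262207), 60.50037384033203) 156.65007629964123 [0.01549097 0.05204837]
4 [ 0.44271561 -0.33924387] ((442.7161865234375, -339.244140625), (1.105696678161621, 9.102978706359863), 60.50037384033203) 145.47215688197574 [0.00188568 0.0133102 ]
```

Bar fits 13.4 x 45 mm (expected 14 x 46): centre (0.4533,-0.3392), direction 145.5°. Rotate the tool by +130.4° (tool z negative) while descending.

Emit:
{"fn": "carry_out", "kwargs": {"increments": "0 0 0 -0.0078 0.0028 0 -0.4;0 0 -0.06 0 0 0 -0.4;0 0 -0.12 0 0 0.005 -0.4;0 0 -0.12 0 0 0.005 -0.4;0 0 -0.12 0 0 0.005 -0.4"}}

```text
clock: 15.38
eef_pos: [0.4533, -0.3393, 0.2216]
ee_rot: [180.0, 0.0, 39.6]
contact_force: [-0.3, 0.9, 0.3]
opening: 0.7
```

Emit:
{"fn": "carry_out", "kwargs": {"increments": "0 0 -0.12 0 0 0.005 -0.4;0 0 -0.12 0 0 0.005 -0.4;0 0 -0.12 0 0 0.005 -0.4;0 0 -0.12 0 0 0.005 -0.4;0 0 -0.12 0 0 0.005 -0.4"}}

```text
clock: 15.8
eef_pos: [0.4533, -0.3392, 0.1964]
ee_rot: [-180.0, 0.0, 73.9]
contact_force: [0.0, -0.1, -0.2]
opening: 0.702
```

Emit:
{"fn": "carry_out", "kwargs": {"increments": "0 0 -0.12 0 0 0.005 -0.4;0 0 -0.12 0 0 0.005 -0.4;0 0 -0.12 0 0 0.005 -0.4;0 0 -0.12 0 0 0.005 -0.4;0 0 -0.12 0 0 0.005 -0.4"}}

```text
clock: 16.22
eef_pos: [0.4533, -0.3393, 0.1714]
ee_rot: [-180.0, 0.0, 108.3]
contact_force: [-0.1, -0.3, 0.1]
opening: 0.701
```

Emit:
{"fn": "carry_out", "kwargs": {"increments": "0 0 -0.12 0 0 0.005 -0.4;0 0 -0.12 0 0 0.005 -0.4;0 0 -0.12 0 0 0.005 -0.4;0 0 -0.12 0 0 0.005 -0.4;0 0 -0.12 0 0 0.005 -0.4"}}

```text
clock: 16.63
eef_pos: [0.4533, -0.3393, 0.1464]
ee_rot: [-180.0, 0.0, 142.7]
contact_force: [1.1, 0.3, -0.3]
opening: 0.698
```

Emit:
{"fn": "carry_out", "kwargs": {"increments": "0 0 -0.057 0 0 0.005 -0.4;0 0 0 0 0 0 -0.4;0 0 0 0 0 0 -0.4;0 0 0 0 0 0 -0.4"}}

```text
clock: 16.97
eef_pos: [0.4534, -0.3397, 0.1419]
ee_rot: [-180.0, 0.0, 145.5]
contact_force: [0.0, 0.1, -0.0]
opening: 0.698
```

Run:
```python
from h import *
import pickle
f=grab_frame("wrist");save(f,"w8.png",(100,120,460,420),1.6);pickle.dump(f,open("f8.pkl","wb"))
s=status.read_state();print(s["eef_pos"],s["ee_rot"],s["contact_force"],s["opening"],s["joint_pos"].round(1))
print((proj(f,(.4533,-.3392,.068))-[100,120])*1.6)
```

```text
[ 0.45339303 -0.3399321   0.14203206] [-1.79992301e+02  4.11181894e-02  1.45463229e+02] [ 0.57364266 -0.70699762 -0.08902496] 0.6980348709233112 [ -44.8   10.   101.7   -0.    68.3 -100.3]
[[283.94591469 172.28016259]]
```

View pics/w8.png

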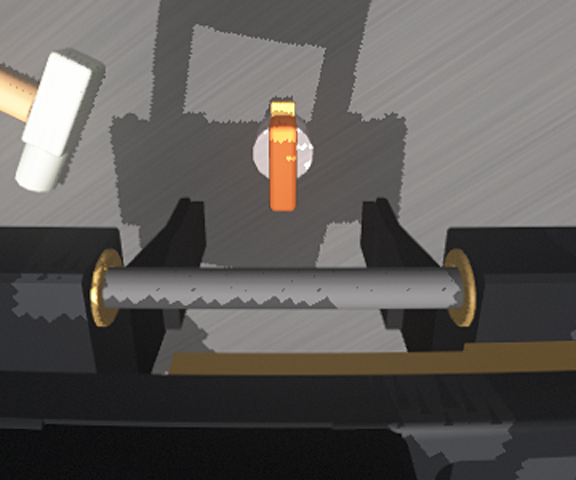

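The bar is aligned with the fingers (top face spanning crop (283,122)–(283,210), predicted centre (284,172)). Descend and grip firmly.

Emit:
{"fn": "carry_out", "kwargs": {"increments": "0 0 0 0 0 0.025 -0.4;0 0 0 0 0 0.03 -0.4;0 0 0 0 0 0.018 -0.4;0 0 0 0 0 0.007 -0.4;0 0 0 0 0 0.002 -0.4", "grip_force": 50}}

```text
clock: 17.43
eef_pos: [0.4523, -0.3392, 0.0581]
ee_rot: [180.0, -0.2, 145.5]
contact_force: [-0.2, -0.2, -0.1]
opening: 0.698
```

Emit:
{"fn": "carry_out", "kwargs": {"increments": "0 0 0 0 0 0 -0.4;0 0 0 0 0 0 -0.4;0 0 0 0 0 0 1;0 0 0 0 0 0 1;0 0 0 0 0 0 1"}}

```text
clock: 17.85
eef_pos: [0.4536, -0.3405, 0.0606]
ee_rot: [-180.0, 0.1, 145.5]
contact_force: [-1.2, -0.0, 0.3]
opening: 0.557
```

Emit:
{"fn": "carry_out", "kwargs": {"increments": "0 0 0 0 0 0 1;0 0 0 0 0 0 1;0 0 0 0 0 0 1;0 0 0 0 0 0 1;0 0 0 0 0 0 1"}}

```text
clock: 18.27
eef_pos: [0.453, -0.34, 0.0595]
ee_rot: [180.0, -0.0, 145.5]
contact_force: [-0.1, -0.4, -0.5]
opening: 0.179
```

Emit:
{"fn": "carry_out", "kwargs": {"increments": "0 0 0 0 0 0 1;0 0 0 0 0 0 1;0 0 0 0 0 0 1"}}

```text
clock: 18.52
eef_pos: [0.4531, -0.34, 0.0595]
ee_rot: [180.0, -0.0, 145.5]
contact_force: [-0.3, -0.2, 0.1]
opening: 0.155
```

Emit:
{"fn": "carry_out", "kwargs": {"increments": "0 0 0 0 0 -0.02 1;0 0 0 0 0 -0.04 1;0 0 0 0 0 -0.04 1;0 0 0 0 0 -0.04 1;0 0 0 0 0 -0.025 1"}}

```text
clock: 18.93
eef_pos: [0.454, -0.3409, 0.2291]
ee_rot: [-180.0, 0.3, 145.5]
contact_force: [0.7, -1.6, -1.2]
opening: 0.158
```

Emit:
{"fn": "carry_out", "kwargs": {"increments": "0 0 0 0.0042 0.0189 0 1;0 0 0 0.0083 0.0378 0 1;0 0 0 0.0083 0.0378 0 1;0 0 0 0.0083 0.0378 0 1;0 0 0 0.0083 0.0378 0 1"}}

```text
clock: 19.35
eef_pos: [0.5187, -0.177, 0.2244]
ee_rot: [180.0, -0.0, 145.5]
contact_force: [1.4, -0.3, -1.8]
opening: 0.155
```

Emit:
{"fn": "carry_out", "kwargs": {"increments": "0 0 0 0.0083 0.0378 0 1;0 0 0 0.0083 0.0378 0 1;0 0 0 0.0083 0.0378 0 1;0 0 0 0.0083 0.0378 0 1;0 0 0 0.0042 0.019 0 1"}}

```text
clock: 19.77
eef_pos: [0.5848, -0.013, 0.2243]
ee_rot: [179.9, -0.0, 145.7]
contact_force: [0.3, -0.7, -0.9]
opening: 0.156
```

Emit:
{"fn": "carry_out", "kwargs": {"increments": "0 0 0.06 0 0 0 1;0 0 0.114 0 0 0 1;0 0 0.114 0 0 0 1;0 0 0.114 0 0 0 1;0 0 0.114 0 0 0 1"}}

```text
clock: 20.18
eef_pos: [0.5838, -0.0168, 0.2241]
ee_rot: [-180.0, -0.0, 115.7]
contact_force: [-0.8, -0.6, -0.9]
opening: 0.156
```

Emit:
{"fn": "carry_out", "kwargs": {"increments": "0 0 0.114 0 0 0 1;0 0 0.114 0 0 0 1;0 0 0.114 0 0 0 1;0 0 0.057 0 0 0 1;0 0 0 0 0 0 1"}}

```text
clock: 20.6
eef_pos: [0.5838, -0.0171, 0.2241]
ee_rot: [-180.0, -0.0, 93.0]
contact_force: [-0.5, 0.3, -1.1]
opening: 0.158
```

Emit:
{"fn": "carry_out", "kwargs": {"increments": "0 0 0 0 0 0 1;0 0 0 0 0 0 1;0 0 0 0 0 0 1"}}

```text
clock: 20.85
eef_pos: [0.584, -0.0171, 0.2244]
ee_rot: [-180.0, -0.0, 93.2]
contact_force: [-0.1, -0.1, -1.5]
opening: 0.154
```

Run:
```python
from h import *
import pickle
f=grab_frame("wrist");S=grab_frame("scene")
big=lambda I,b,s:cv2.resize(I["img"][b[1]:b[3],b[0]:b[2],::-1],None,fx=s,fy=s,interpolation=cv2.INTER_CUBIC)
cv2.imwrite("pics/w9.png",np.hstack([big(f,(200,150,360,310),2.5),big(S,(225,140,325,240),4)]))
pickle.dump((f,S),open("f9.pkl","wb"))
s=status.read_state();print(s["eef_pos"],s["ee_rot"],s["contact_force"],s["moment"],s["opening"],s["joint_pos"].round(1))
for X in[(.584,-.017,.129),s["eef_pos"]+[0,0,-.0055+.014]]:print((proj(f,X)-[200,150])*2.5,(proj(S,X)-[225,140])*4)
```

```text
[ 0.58408019 -0.01714523  0.22448223] [-1.79996492e+02 -1.80591158e-03  9.31370678e+01] [-0.65366802 -0.53594799 -0.87725328] [-0.0206329  -0.09515247 -0.08210097] 0.15916775854346404 [ -9.4   7.8  94.8   0.   77.4 -12.5]
[[192.39126101 171.9795853 ]] [[159.43649404 262.81023641]]
[[193.29564062 334.1407745 ]] [[148.74519327 109.21939295]]
```

View pics/w9.png

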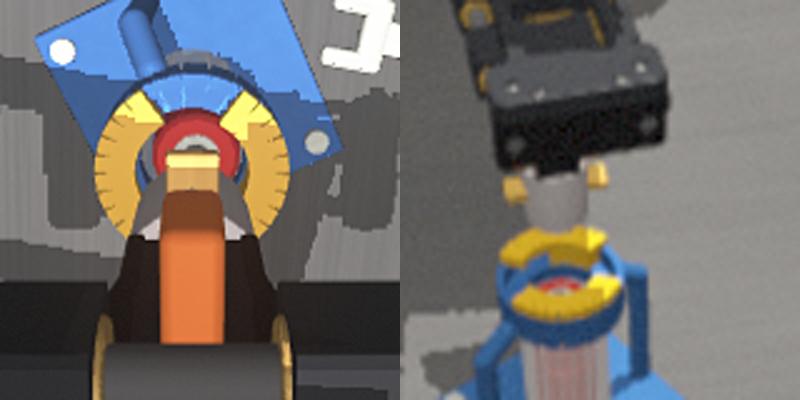

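Slot, bar and mouth are lined up (lip centre crop u≈193, bar u≈192), lugs along the slots. Lower to just above the bushings.

Emit:
{"fn": "carry_out", "kwargs": {"increments": "0 0 0 0 0 0.012 1;0 0 0 0 0 0.014 1;0 0 0 0 0 0.014 1;0 0 0 0 0 0.009 1;0 0 0 0 0 0.005 1", "grip_force": 60}}

```text
clock: 21.37
eef_pos: [0.5829, -0.0169, 0.1681]
ee_rot: [-179.8, -0.0, 93.1]
contact_force: [-0.1, -0.5, -0.3]
opening: 0.157
```

Emit:
{"fn": "carry_out", "kwargs": {"increments": "0 0 0 0 0 0 1;0 0 0 0 0 0 1;0 0 0 0 0 0 1"}}

```text
clock: 21.62
eef_pos: [0.5847, -0.0172, 0.1714]
ee_rot: [179.9, 0.0, 93.1]
contact_force: [0.5, 1.0, -1.0]
opening: 0.156
```

Emit:
{"fn": "carry_out", "kwargs": {"increments": "0 0 0 0 0 0.003 1;0 0 0 0 0 0.004 1;0 0 0 0 0 0.004 1;0 0 0 0 0 0.003 1;0 0 0 0 0 0.0025 1"}}

```text
clock: 22.03
eef_pos: [0.585, -0.0173, 0.1549]
ee_rot: [179.9, 0.0, 93.1]
contact_force: [0.0, 0.2, 7.3]
opening: 0.161
```

Emit:
{"fn": "carry_out", "kwargs": {"increments": "0 0 0 0 0 0 1;0 0 0 0 0 0 1;0 0 0 0 0 0 1"}}

```text
clock: 22.28
eef_pos: [0.5851, -0.0173, 0.1553]
ee_rot: [179.9, 0.0, 93.1]
contact_force: [-0.1, 0.0, 7.1]
opening: 0.154
```

Spring force about 8 N, no side load. The lugs should be just under the lip. Push 1.3 mm more, then twist clockwise.

Emit:
{"fn": "carry_out", "kwargs": {"increments": "0 0 0 0 0 0.0015 1;0 0 0 0 0 0 1;0 0 0.05 0 0 0 1;0 0 0.08 0 0 0 1;0 0 0.08 0 0 0 1"}}

```text
clock: 22.7
eef_pos: [0.5852, -0.0174, 0.1541]
ee_rot: [179.8, 0.0, 80.8]
contact_force: [1.2, -0.4, 7.2]
opening: 0.158
```

Emit:
{"fn": "carry_out", "kwargs": {"increments": "0 0 0.09 0 0 0 1;0 0 0.09 0 0 0 1;0 0 0.09 0 0 0 1;0 0 0.09 0 0 0 1;0 0 0.09 0 0 0 1"}}

```text
clock: 23.12
eef_pos: [0.5853, -0.0174, 0.1541]
ee_rot: [179.8, -0.1, 55.0]
contact_force: [-0.2, 0.2, 7.6]
opening: 0.156
```

Run:
```python
from h import *
s=status.read_state();print(s["eef_pos"],s["ee_rot"],s["contact_force"],s["moment"],s["opening"])
```

```text
[ 0.5852704  -0.01737695  0.15414074] [ 1.79840427e+02 -6.91280384e-02  5.50276952e+01] [-0.16419152  0.22349264  7.5551585 ] [-0.06737841  0.02140554 -0.00687804] 0.1555979398277491
```

Emit:
{"fn": "carry_out", "kwargs": {"increments": "0 0 0.09 0 0 0 1;0 0 0.09 0 0 0 1;0 0 0.09 0 0 0 1;0 0 0.08 0 0 0 1;0 0 0.06 0 0 0 1"}}

```text
clock: 23.53
eef_pos: [0.5853, -0.0174, 0.1541]
ee_rot: [179.9, -0.1, 31.6]
contact_force: [0.3, -0.5, 7.7]
opening: 0.154
```

Emit:
{"fn": "carry_out", "kwargs": {"increments": "0 0 0.03 0 0 0 1;0 0 0.03 0 0 0 1;0 0 0.02 0 0 0 1;0 0 0.02 0 0 0 1;0 0 0 0 0 0 1"}}

```text
clock: 23.95
eef_pos: [0.5852, -0.0167, 0.1541]
ee_rot: [180.0, -0.2, 26.0]
contact_force: [-0.2, 1.9, 7.3]
opening: 0.159
```

Run:
```python
from h import *
s=status.read_state();print(s["eef_pos"],s["ee_rot"],s["contact_force"],s["moment"],s["opening"])
```

```text
[ 0.58524704 -0.01666696  0.1541351 ] [ 1.79952030e+02 -1.65203585e-01  2.60224189e+01] [-0.18180416  1.90171896  7.28147897] [0.35210173 0.03305445 0.11325347] 0.15894045565893983
```

Emit:
{"fn": "carry_out", "kwargs": {"increments": "0 0 0.03 0 0 0 1;0 0 0.03 0 0 0 1;0 0 0.03 0 0 0 1;0 0 0 0 0 0 1"}}

```text
clock: 24.28
eef_pos: [0.5852, -0.0166, 0.1541]
ee_rot: [179.9, -0.2, 21.0]
contact_force: [-0.3, 2.3, 7.3]
opening: 0.162
```

Run:
```python
from h import *
s=status.read_state();print(s["eef_pos"],s["ee_rot"],s["contact_force"],s["moment"],s["opening"])
```

```text
[ 0.58523774 -0.01661042  0.15412325] [ 1.79938331e+02 -1.54645361e-01  2.09711009e+01] [-0.33230174  2.34244805  7.2635608 ] [ 0.31021028 -0.01686936  1.15211236] 0.1615353764448172
```

Yaw moment rose to 1.15 N m near 26°→21° of tool yaw, so the lugs are on the hard stop. Release and rise.

Emit:
{"fn": "carry_out", "kwargs": {"increments": "0 0 0 0 0 0 -0.4;0 0 0 0 0 0 -0.4;0 0 0 0 0 0 -0.4;0 0 0 0 0 0 -0.4;0 0 0 0 0 0 -0.4"}}

```text
clock: 24.7
eef_pos: [0.5852, -0.0179, 0.1539]
ee_rot: [179.9, -0.1, 20.9]
contact_force: [0.1, -3.4, 5.0]
opening: 0.451
```

Emit:
{"fn": "carry_out", "kwargs": {"increments": "0 0 0 0 0 -0.01 -0.4;0 0 0 0 0 -0.03 -0.4;0 0 0 0 0 -0.04 -0.4;0 0 0 0 0 -0.03 -0.4;0 0 0 0 0 0 -0.4"}}

```text
clock: 25.12
eef_pos: [0.5874, -0.0175, 0.2711]
ee_rot: [179.7, -0.6, 20.9]
contact_force: [0.9, 0.9, 0.3]
opening: 0.691
```

Emit:
{"fn": "carry_out", "kwargs": {"increments": "0 0 0 -0.04 0 0 -0.4;0 0 0 -0.04 0 0 -0.4;0 0 0 0 0 0 -0.4;0 0 0 0 0 0 -0.4;0 0 0 0 0 0 -0.4"}}

```text
clock: 25.53
eef_pos: [0.5096, -0.0457, 0.2631]
ee_rot: [180.0, -0.1, 20.9]
contact_force: [-0.3, 0.1, 0.8]
opening: 0.701
```

Run:
```python
from h import *
import pickle
f=grab_frame("wrist");S=grab_frame("scene")
big=lambda I,b,s:cv2.resize(I["img"][b[1]:b[3],b[0]:b[2],::-1],None,fx=s,fy=s,interpolation=cv2.INTER_CUBIC)
s=status.read_state();print(s["eef_pos"],s["ee_rot"],s["contact_force"])
u,v=proj(f,(.584,-.017,.14))[0].astype(int);print(u,v)
x=min(max(u-80,0),400);y=min(max(v-80,0),260);print(x,y)
cv2.imwrite("pics/w10.png",np.hstack([big(f,(x,y,x+160,y+160),2.5),big(S,(225,160,305,240),5)]))
pickle.dump((f,S),open("f10.pkl","wb"))
for z in(.160,.165,.170):
  hsv=cv2.cvtColor(f["img"],cv2.COLOR_RGB2HSV);q=((hsv[...,0]<14)&(hsv[...,1]>120)&(hsv[...,2]>150)).astype(np.uint8);m=np.zeros_like(q);m[y:y+160,x:x+160]=q[y:y+160,x:x+160]
  n,l,st,c=cv2.connectedComponentsWithStats(m);k=1+st[1:,4].argmax();vv,uu=np.nonzero(l==k)
  P=np.array([atz(f,a,b,z)[:2] for a,b in zip(uu,vv)]);print(z,cv2.minAreaRect((P*1000).astype(np.float32)))
```

```text
[ 0.51033461 -0.0455636   0.26315414] [ 1.79969139e+02 -7.14255785e-02  2.09149897e+01] [ 0.76378369 -0.19757381 -0.37099193]
276 123
196 43
0.16 ((593.2073974609375, -17.014476776123047), (32.49515914916992, 1.8853787183761597), 32.49583053588867)
0.165 ((593.0875244140625, -16.996557235717773), (31.834877014160156, 1.8470629453659058), 32.495784759521484)
0.17 ((592.9677124023438, -16.978656768798828), (31.174503326416016, 1.8087769746780396), 32.4958610534668)
```

View pics/w10.png

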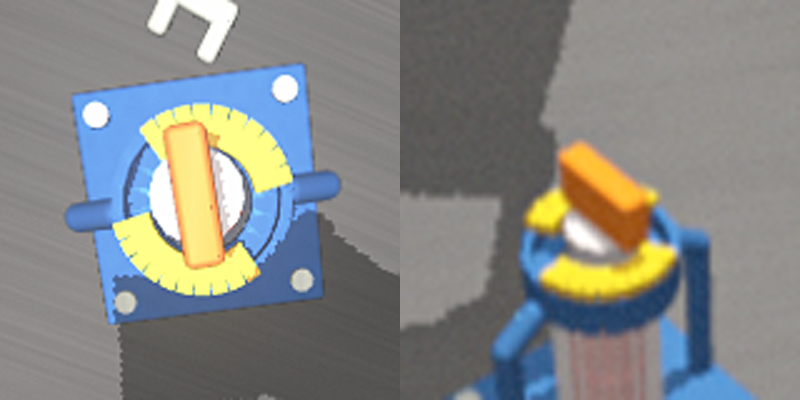

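The cap is in, with its bar pointing along the mag's x (perpendicular to the struts), ends at crop (185,125)–(205,265). No lugs show above the lip. One numeric check of angle and height, then again after the time that has passed.

Run:
```python
from h import *
from scipy.optimize import least_squares
f=grab_frame("wrist");S=grab_frame("scene")
a,b=[atz(f,u/2.5+196,v/2.5+43,.165) for u,v in((185,123),(206,267))]
d=a-b;print(a,b,np.hypot(*d[:2]),np.degrees(np.arctan2(d[1],d[0])))
# triangulate bar end (scene: right far/near top ends midpoints) 
for (uw,vw),(us,vs) in [((206,267),(570,152)),((185,123),(641,202))]:
    o1,d1=ray(f,uw/2.5+196,vw/2.5+43);o2,d2=ray(S,us/5-80+225,vs/5+160)
    s=np.linalg.lstsq(np.c_[d1,-d2],o2-o1,rcond=None)[0];print(o1+s[0]*d1,o2+s[1]*d2)
```

```text
[ 0.60517685 -0.00386047  0.165     ] [ 0.56599212 -0.02592099  0.165     ] 0.04496787072518542 29.378974681321953
[ 0.56533292 -0.02622096  0.15777589] [ 0.56545164 -0.02531686  0.15772751]
[ 0.60543754 -0.00367767  0.16134095] [ 0.60560914 -0.00141874  0.16146603]
```

```bash
python3 -c "
from h import *
print(ctrl.finish_job(), status.read_state()['clock'])"
```

```text
the job is handed in; nothing more can be done
the job is handed in; nothing more can be done
```

I loaded both red bushings into the tube one after the other, then fitted the cap, pushed it down and twisted it clockwise to the stop. I handed the job in at about 26 s on the robot's clock; the hand-in gives no verdict.

**Twist:** it met the hard stop, with the yaw moment rising to about 1.15 N m. In the last bit of twist the bar turned a few degrees in the fingers.

**Cap after release:** it stayed down. The bar measured about 29° against the magazine's x axis at about 28°, and no lugs showed above the lip.

**Height (rough agreement):** two-camera triangulation put the bar's top at 0.158 to 0.161 m. Locked should be 0.165 m and unlocked about 0.175 m. I put the gap down to hand-picked edge pixels.

**First grasp:** it came in about 5 mm off and nudged the first red bushing. I reopened, re-measured and gripped it again.

The highest contact force reported was about 8 N. I never gripped or touched the black bushing, look-alikes or other things, but I took no final picture of the whole bench to confirm they hadn't moved.

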